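Find the rocking corner of the instrument plate and press its shim flat

TASK

The aluminium instrument plate on the grey stand rocks on one corner. With the fingertips, press down on the ringed corners of the plate one after another until you find the one that gives, then press the raised steel shim tongue beside that corner down until it lies fully flat. Leave the other three tongues up, do not lift or shift the plate, and leave the timer, bottle and petri dish where they are.

Things in the scene. Friction and masses are not known exactly. Their poses are not given: they have to be found in the camera images.
- plate: Loose bare aluminium plate, 150 (x) x 180 (y) x 6 mm, about 0.6 kg, lying level on the stand. Origin: centre of its underside, 20 mm above the worktop; x points away from the robot, y left, z up (turned at most 0.3 rad). One corner, a different one each time, lacks its hidden post: pressed with over 5 N it sinks about 4 mm to a stop and springs back level on release. The other three do not give.
- stand: Fixed grey painted stand under the plate, 170 (x) x 300 (y) mm, slab 8 mm thick, turned as the plate is. Origin: centre of its underside. Four low steel lugs at the middles of the plate's edges, lower than the plate's top, keep the plate in place; four hinged steel shim tongues slope up beside the plate's left and right edges, one to each corner.
- mark_front_left (a point): Centre of the engraved ring (22 mm across) on the top face of the plate at its front left corner (front is nearest the robot, left is +y), 26 mm above the worktop: the place to press. It lies 20 mm in from the plate's front/back edge and from its left/right edge.
- tongue_front_left (a point): Point on top of the raised shim tongue beside the front left corner, 35 mm out from its hinge. Strip 26 mm wide, 50 mm long, hinged along x at (-50, 95, 17.5) mm in the stand's frame, rising away from the plate. Stiff (about 4 N here); stays where left. Flat: level on its ledge, top 19 mm over the worktop, heel filling the gap under the plate.
- shim_front_left (a joint): Angle of the front left shim tongue, rad: 0 to 0.08 at the start (tongue raised about 34 degrees), 0.6 pressed fully flat on its ledge.
- pad_front_left (a joint): How far the hidden friction pad under the front left corner has been pushed in, m: 0 at the start. It moves only if this corner rocks and is pressed (to 0.0035) and then stays in although the plate comes back up.
- mark_front_right (a point): Centre of the engraved ring (22 mm across) on the top face of the plate at its front right corner (front is nearest the robot, left is +y), 26 mm above the worktop: the place to press. It lies 20 mm in from the plate's front/back edge and from its left/right edge.
- tongue_front_right (a point): Point on top of the raised shim tongue beside the front right corner, 35 mm out from its hinge. Strip 26 mm wide, 50 mm long, hinged along x at (-50, -95, 17.5) mm in the stand's frame, rising away from the plate. Stiff (about 4 N here); stays where left. Flat: level on its ledge, top 19 mm over the worktop, heel filling the gap under the plate.
- shim_front_right (a joint): Angle of the front right shim tongue, rad: 0 to 0.08 at the start (tongue raised about 34 degrees), 0.6 pressed fully flat on its ledge.
- pad_front_right (a joint): How far the hidden friction pad under the front right corner has been pushed in, m: 0 at the start. It moves only if this corner rocks and is pressed (to 0.0035) and then stays in although the plate comes back up.
- mark_back_left (a point): Centre of the engraved ring (22 mm across) on the top face of the plate at its back left corner (front is nearest the robot, left is +y), 26 mm above the worktop: the place to press. It lies 20 mm in from the plate's front/back edge and from its left/right edge.
- tongue_back_left (a point): Point on top of the raised shim tongue beside the back left corner, 35 mm out from its hinge. Strip 26 mm wide, 50 mm long, hinged along x at (50, 95, 17.5) mm in the stand's frame, rising away from the plate. Stiff (about 4 N here); stays where left. Flat: level on its ledge, top 19 mm over the worktop, heel filling the gap under the plate.
- shim_back_left (a joint): Angle of the back left shim tongue, rad: 0 to 0.08 at the start (tongue raised about 34 degrees), 0.6 pressed fully flat on its ledge.
- pad_back_left (a joint): How far the hidden friction pad under the back left corner has been pushed in, m: 0 at the start. It moves only if this corner rocks and is pressed (to 0.0035) and then stays in although the plate comes back up.
- mark_back_right (a point): Centre of the engraved ring (22 mm across) on the top face of the plate at its back right corner (front is nearest the robot, left is +y), 26 mm above the worktop: the place to press. It lies 20 mm in from the plate's front/back edge and from its left/right edge.
- tongue_back_right (a point): Point on top of the raised shim tongue beside the back right corner, 35 mm out from its hinge. Strip 26 mm wide, 50 mm long, hinged along x at (50, -95, 17.5) mm in the stand's frame, rising away from the plate. Stiff (about 4 N here); stays where left. Flat: level on its ledge, top 19 mm over the worktop, heel filling the gap under the plate.
- shim_back_right (a joint): Angle of the back right shim tongue, rad: 0 to 0.08 at the start (tongue raised about 34 degrees), 0.6 pressed fully flat on its ledge.
- pad_back_right (a joint): How far the hidden friction pad under the back right corner has been pushed in, m: 0 at the start. It moves only if this corner rocks and is pressed (to 0.0035) and then stays in although the plate comes back up.
- timer: Bystander: white bench timer, 62 x 62 x 16 mm, lying loose in front of the stand; origin: centre of its underside.
- white_bottle: Bystander: small white plastic bottle with ribbed cap, 42 mm across, 71 mm high, standing loose left of the stand; origin: centre of its underside.
- petri_dish: Bystander: closed petri dish, 60 mm across, 14 mm high, lying loose right of the stand; origin: centre of its underside.
There are look-alikes about, which are no part of the job. Of the things like the plate, leave any that is orange; of the rest the larger one is meant.

How it is judged:
On the way, in this order (a step that is already met when the one before it is completed fails the run):
1. the rocking corner of the plate has been pressed down (value of joint any of pad_front_left, pad_front_right, pad_back_left, pad_back_right above 0.002 m), for 0.1 s.
2. the shim tongue beside that corner is pressed flat (((value of joint pad_front_left above 0.002 m and value of joint shim_front_left above 0.53 rad and value of joint each of shim_front_right, shim_back_left, shim_back_right below 0.2 rad) or (value of joint pad_front_right above 0.002 m and value of joint shim_front_right above 0.53 rad and value of joint each of shim_front_left, shim_back_left, shim_back_right below 0.2 rad) or (value of joint pad_back_left above 0.002 m and value of joint shim_back_left above 0.53 rad and value of joint each of shim_front_left, shim_front_right, shim_back_right below 0.2 rad) or (value of joint pad_back_right above 0.002 m and value of joint shim_back_right above 0.53 rad and value of joint each of shim_front_left, shim_front_right, shim_back_left below 0.2 rad))), for 0.2 s.
At the end, for the whole second after the job is handed in: The tongue beside the corner that was found rocking lies flat (joint above 0.53 rad), the other three are still up (below 0.2 rad), the plate lies level within 0.02 rad, at rest and within 8 mm of where it was, and the bystanders are within 20 mm of where they were (((value of joint pad_front_left above 0.002 m and value of joint shim_front_left above 0.53 rad and value of joint each of shim_front_right, shim_back_left, shim_back_right below 0.2 rad) or (value of joint pad_front_right above 0.002 m and value of joint shim_front_right above 0.53 rad and value of joint each of shim_front_left, shim_back_left, shim_back_right below 0.2 rad) or (value of joint pad_back_left above 0.002 m and value of joint shim_back_left above 0.53 rad and value of joint each of shim_front_left, shim_front_right, shim_back_right below 0.2 rad) or (value of joint pad_back_right above 0.002 m and value of joint shim_back_right above 0.53 rad and value of joint each of shim_front_left, shim_front_right, shim_back_left below 0.2 rad)) and angle between plate's own z axis and vertical below 0.02 rad and distance of plate from where it was at the start of the episode below 0.008 m and linear speed of plate below 0.01 m/s and distance of each of timer, white_bottle, petri_dish from where it was at the start of the episode below 0.02 m); the robot touches nothing.
It fails at once if a shim tongue was pressed whose corner had not been found rocking ((value of joint shim_front_left above 0.3 rad and value of joint pad_front_left below 0.001 m) or (value of joint shim_front_right above 0.3 rad and value of joint pad_front_right below 0.001 m) or (value of joint shim_back_left above 0.3 rad and value of joint pad_back_left below 0.001 m) or (value of joint shim_back_right above 0.3 rad and value of joint pad_back_right below 0.001 m)).
It fails at once if the plate was lifted or shoved off its place (height (world z) of plate above 0.032 m or distance of plate from where it was at the start of the episode above 0.015 m).
It fails at once if the bench timer was moved or lifted (distance of timer from where it was at the start of the episode above 0.025 m).
It fails at once if the white bottle was moved or lifted (distance of white_bottle from where it was at the start of the episode above 0.025 m).
It fails at once if the petri dish was moved or lifted (distance of petri_dish from where it was at the start of the episode above 0.025 m).
It also fails if it takes over 64 s, if anything falls off the work surface, if the arm or the gripper's body presses on something with over 40 N, if the wrist force passes 120 N, or if a joint passes its speed limit or range.

ROBOT

A 7-joint arm with a two-finger parallel gripper is mounted at the origin on the work surface; the furniture and walls round the work are solid. World frame = base frame: x ahead of the robot, y to its left, z up, the work surface at z = 0. Lengths are in m, angles in rad, forces in N, time in s.
With the tool pointing down it reaches from about 0.425 to 0.875 m from the base axis. Payload 9.9 kg.
Tool frame: the origin (TCP) lies midway between the tips of the shut fingers; the grasp point (between the pads) lies 19 mm behind it (manip.tcp_to_grasp is the distance from the TCP to the grasp point, in m); z points along the fingers, y is the line along which they close (so a half turn about z gives the same grasp; the last joint's range is limited). The gripper opens to 85 mm and grips with 20 to 120 N. Pads are 22 mm wide; open, the fingers measure 114 mm over their backs; the gripper's body (76 mm by 85 mm) begins 54 mm behind the grasp point. The pads swing forward as they close: fully open they stand 13 mm farther back than shut.
Start: joints at [-1.254, 0.576, 0.025, 1.437, -0.015, 1.129, -0.057], TCP at [0.263, 0.622, 0.231] pointing down, gripper open.
Joint ranges: [-2.76, 2.76], [-0.34, 2.15], [-1.52, 1.57], [0.19, 2.46], [-1.09, 4.23], [0.17, 1.99], [-2.82, 2.82]. Speed limits (rad/s): [2.22, 2.22, 3.01, 3.01, 3.14, 3.14, 3.14].

INTERFACE

Orientations are given as a unit quaternion [w, x, y, z].
In Python, from cell import manip gives the robot as it stands.
- The arm moves only by the tool servo_tool, never from a script. Its argument "increments" is a list of rows, each a list of 3 entries, a list of its own where there are three numbers: the shift along the tool's x, y, z each as a share of 40 mm, from -1 to 1, then the turn, a rotation vector about the tool's x, y, z each as a share of 0.08 rad, from -1 to 1, then the gripper's target within -1 to 1 (shut at 1, half-way at 0, fully open at -1). A call has 1 to 20 rows; each row shifts and turns the commanded pose from where the row before left it, along the tool's axes as they then stand; what a row does not reach is not made up. A row lasts 1/12 s, in which the tool goes at most 41.7 mm and 7.16 degrees, less where a joint would pass 70% of its speed; a pose out of reach is approached as far as the arm can. A call with a number of a shift or a turn outside -1 to 1 is refused whole. A call with a gripper value outside its range is refused whole. The fingers move at their own pace and stop on an object; "force" is the grip in N (left out, the last holds). Time passes only in rows, so rows that do not move let the fingers close. It gives the time, the measured TCP pose, the force, the opening and the grip force at its end, in the units of the state.
- manip.get_state(): the state, without advancing time (a new reading comes with each control period).
- manip.grab_frame(name): name is "side" or "top" or "wrist"; returns a dict with "image" (480x640x3 uint8, red, green, blue), "z_map" (480x640 float32, m along the optical axis (not along the pixel's ray), 0 where there is no reading), "fx", "fy", "cx", "cy" (pixels), "cam_to_world" (4x4, takes a point from camera to world coordinates). Camera axes: x right, y up, looking along -z (the intrinsics and any distortion apply to the point x, -y, -z); pixel columns grow to the right and rows downward; lengths in m; the calibration is good to about 2 mm. The wrist camera is an equidistant fisheye: a pixel r from the principal point sees the ray r / f radians off the axis. A picture is of the moment at which its call begins.
- manip.job_done(): hands the job in; it is judged then, once.
The state is a dict: "clock": time; "qpos": joint angles; "dq": joint speeds; "joint_torque": joint torques, N m; "tcp_pos": TCP position; "orientation": TCP orientation; "wrist_force": force on the tool from outside, world axes, zero at the start; "moment": the same for the moment, N m; "finger_gap": finger opening in m; "grasp_force": force on a finger pad.
Only numpy, scipy, OpenCV 4.12 (cv2) and the standard library are available. Lean on these libraries where they do the work, as an engineer would, in place of code of your own. Each camera call takes 0.05 s, during which the arm holds its last target. There are 200 camera calls.

## Working session

There is one attempt and no reset: what is moved stays moved. The work goes in short steps, Python scripts to look and compute and a tool call to move; the robot and the scene stay as the last step left them, time stands still between calls to the robot, and variables do not carry over. Pictures are saved under pics/ and viewed, at most 10 in all, crops included, and the job is handed in when it is done.

Besides the shell and the picture viewer there is one more tool, called after ">>>" by a JSON object that holds its "name" and its "arguments", one argument or row to a line. servo_tool: Moves the arm, as the interface text tells. Shift numbers are shares of 40 mm and turn numbers shares of 0.08 rad, none past 1 either way. Its arguments: {"type":"object","properties":{"increments":{"type":"array","items":{"type":"array"}},"force":{"type":"number"}},"required":["increments"]}

```bash
mkdir -p pics; python3 - <<'E'
from cell import manip
import cv2,numpy as np,pickle
s=manip.get_state();print({k:np.round(v,3) for k,v in s.items()})
for n in("top","side"):
    f=manip.grab_frame(n);pickle.dump(f,open(n+".pkl","wb"))
    cv2.imwrite(f"pics/{n}0.png",f["image"][:,:,::-1]);print(n,f["fx"],f["cx"],f["cy"],np.round(f["cam_to_world"],3).tolist(),f.keys())
E
```

```text
{'clock': np.float64(0.0), 'qpos': array([-1.254,  0.577,  0.025,  1.438, -0.015,  1.129, -0.056]), 'dq': array([ 0.001, -0.002, -0.   ,  0.001, -0.002,  0.   ,  0.001]), 'joint_torque': array([ 1.0000e-03, -7.6578e+01,  2.2510e+00, -2.8596e+01,  1.5000e-02,
        1.3000e-02, -0.0000e+00]), 'tcp_pos': array([0.263, 0.621, 0.23 ]), 'orientation': array([-0.   ,  0.199,  0.98 , -0.001]), 'wrist_force': array([-0.016,  0.095, -0.112]), 'moment': array([-0.008, -0.031,  0.008]), 'grasp_force': np.float64(0.0), 'finger_gap': np.float64(0.085)}
top 598.8710462710674 316.5914949660568 236.99321887691778 [[-0.029, 0.993, -0.114, 0.325], [-1.0, -0.028, 0.01, 0.048], [0.007, 0.114, 0.993, 1.425], [0.0, 0.0, 0.0, 1.0]] dict_keys(['image', 'z_map', 'fx', 'fy', 'cx', 'cy', 'cam_to_world'])
side 471.52901104889236 323.7283927582625 240.22081172360473 [[0.958, 0.142, -0.247, 0.224], [-0.285, 0.458, -0.842, -0.903], [-0.007, 0.878, 0.479, 0.579], [0.0, 0.0, 0.0, 1.0]] dict_keys(['image', 'z_map', 'fx', 'fy', 'cx', 'cy', 'cam_to_world'])
```

View pics/top0.png

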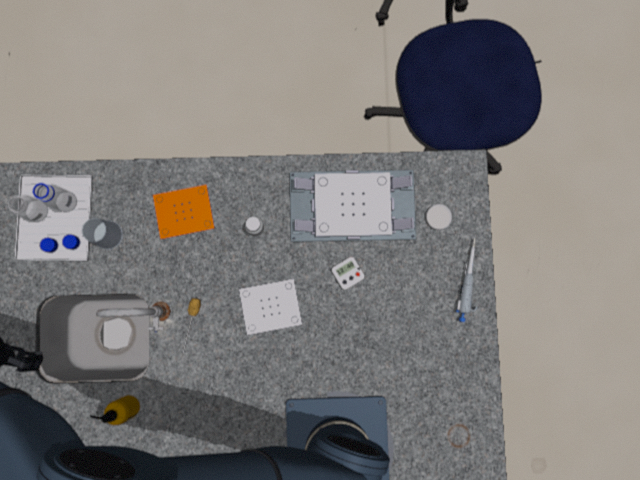

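View pics/side0.png

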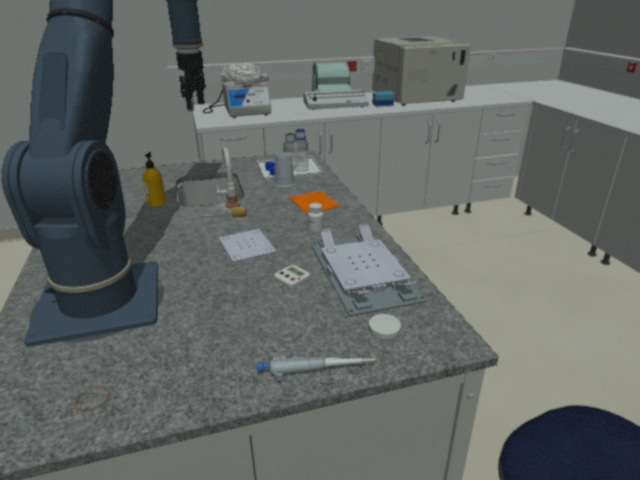

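The top view shows three plate-like things: orange at (184,211), excluded; a small loose white one at (271,307), which is the look-alike; and the larger plate on the grey stand at (353,204), which I choose. The timer is at (348,273), the bottle at (254,226) and the dish at (439,217). Next I measure the plate and check it in one crop.

```bash
cat > h.py <<'E'
import numpy as np
def ray(f,u,v,z):
    M=f["cam_to_world"];d=M[:3,:3]@np.array([(u-f["cx"])/f["fx"],-(v-f["cy"])/f["fy"],-1]);o=M[:3,3]
    return o+d*(z-o[2])/d[2]
E
python3 - <<'E'
import pickle,cv2,numpy as np
from h import ray
f=pickle.load(open("top.pkl","rb"));im=f["image"]
roi=im[160:250,280:425].astype(int)
m=((roi.min(2)>175)).astype(np.uint8)
m=cv2.morphologyEx(m,cv2.MORPH_CLOSE,np.ones((7,7)))
m=cv2.morphologyEx(m,cv2.MORPH_OPEN,np.ones((9,9)))
c=max(cv2.findContours(m,0,2)[0],key=cv2.contourArea)
r=cv2.minAreaRect(c);b=cv2.boxPoints(r)+[280,160]
P=np.array([ray(f,*p,0.026) for p in b]);print(b,P.round(4),P.mean(0))
print([np.linalg.norm(P[i]-P[i-1]) for i in range(4)])
for n,p,z in(("timer",(348,273),.016),("bottle",(254,222),.071),("dish",(439,217),.014)):print(n,ray(f,*p,z).round(3))
g=cv2.resize(im[155:260,275:425],None,fx=5,fy=5,interpolation=2)
cv2.polylines(g,[((b-[275,155]+.5)*5).astype(int)],True,(255,0,0),1)
cv2.imwrite("pics/crop0.png",g[:,:,::-1])
E
```

```text
[[316. 174.]
 [390. 174.]
 [390. 234.]
 [316. 234.]] [[ 0.637   0.0307  0.026 ]
 [ 0.6322 -0.1455  0.026 ]
 [ 0.4883 -0.1393  0.026 ]
 [ 0.4932  0.0349  0.026 ]] [ 0.56267124 -0.05481071  0.026     ]
[np.float64(0.1438409434622961), np.float64(0.17629565729460162), np.float64(0.14398122298022778), np.float64(0.1742606878825066)]
timer [ 0.4   -0.038  0.016]
bottle [0.519 0.176 0.071]
dish [ 0.527 -0.26   0.014]
```

View pics/crop0.png

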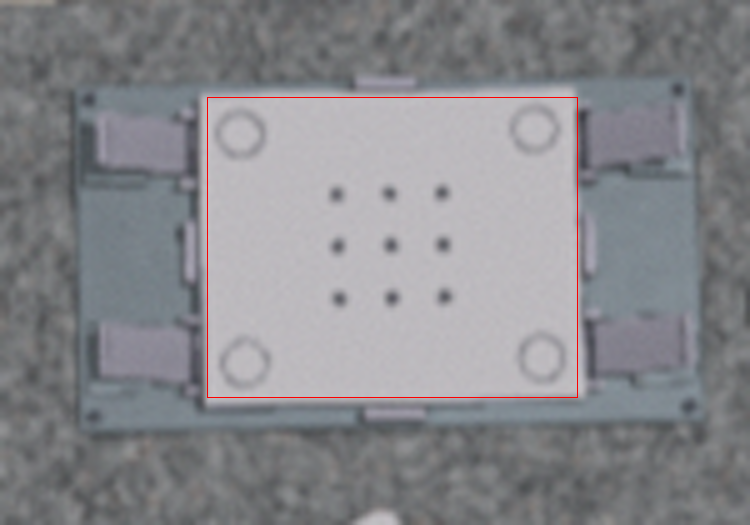

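The crop confirms the chosen plate: rings at crop px (240,135), (534,129), (541,357) and (245,362), centre hole at (391,245), tongues at both sides. The frame is turned only slightly.

```bash
cat >> h.py <<'E'
from scipy.spatial.transform import Rotation as R
def go(s,p,yaw):
    """total shift shares (40mm) in current tool axes and tool-z turn shares to reach p with tool y along plate y"""
    r=R.from_quat(np.roll(s["orientation"],-1));y=r.as_matrix()[:,1]
    d=r.inv().apply(np.array(p)-s["tcp_pos"])/0.04
    a=np.arctan2(y[1],y[0]);w=(yaw+np.pi/2-a+np.pi)%(2*np.pi)-np.pi
    t=r.inv()*R.from_matrix(np.array([[-np.cos(yaw),-np.sin(yaw),0],[-np.sin(yaw),np.cos(yaw),0],[0,0,-1]]).T.T if 0 else np.column_stack([[-np.cos(yaw),-np.sin(yaw),0],[-np.sin(yaw),np.cos(yaw),0],[0,0,-1]]))
    return d.round(2),(t.as_rotvec()/0.08).round(2)
E
python3 - <<'E'
import pickle,numpy as np
from h import *
from cell import manip
f=pickle.load(open("top.pkl","rb"))
px={"bl":(240,135),"br":(534,129),"fr":(541,357),"fl":(245,362)}
P={k:ray(f,u/5+275-.4,v/5+155-.4,.026) for k,(u,v) in px.items()}
c=np.mean(list(P.values()),0)
dy=P["bl"]-P["br"]+P["fl"]-P["fr"];dx=P["bl"]-P["fl"]+P["br"]-P["fr"]
print({k:v.round(4) for k,v in P.items()},c,np.linalg.norm(dx)/2,np.linalg.norm(dy)/2,np.arctan2(-dy[0],dy[1]),np.arctan2(dx[1],dx[0]))
yaw=(np.arctan2(-dy[0],dy[1])+np.arctan2(dx[1],dx[0]))/2
C,S=np.cos(yaw),np.sin(yaw)
Q={}
for k in P:
    sx=1 if k[0]=="b" else -1; sy=1 if k[1]=="l" else -1
    for n,x,y,z in(("m",55,70,26),("t",50,130,38)):
        x*=sx/1000;y*=sy/1000;Q[n+k]=[c[0]+C*x-S*y,c[1]+S*x+C*y,z/1000]
pickle.dump((Q,yaw),open("q.pkl","wb"));print(yaw,{k:np.round(v,4).tolist() for k,v in Q.items()})
print(go(manip.get_state(),[c[0],c[1],.2],yaw))
E
```

```text
{'bl': array([0.6182, 0.0156, 0.026 ]), 'br': array([ 0.6172, -0.1244,  0.026 ]), 'fr': array([ 0.5078, -0.1232,  0.026 ]), 'fl': array([0.5093, 0.0165, 0.026 ])} [ 0.56311997 -0.05386618  0.026     ] 0.109152490643721 0.13979635285891368 -0.008751419730219766 -0.009667377243163171
-0.009209398486691469 {'mbl': [0.6188, 0.0156, 0.026], 'tbl': [0.6143, 0.0757, 0.038], 'mbr': [0.6175, -0.1244, 0.026], 'tbr': [0.6119, -0.1843, 0.038], 'mfr': [0.5075, -0.1234, 0.026], 'tfr': [0.5119, -0.1834, 0.038], 'mfl': [0.5088, 0.0166, 0.026], 'tfl': [0.5143, 0.0766, 0.038]}
(array([-13.49, -12.61,   0.78]), array([-0.02, -0.  , -4.89]))
```

>>> {"name": "servo_tool", "arguments": {
  "increments": [
    [[0, 0, 0], [0, 0, -0.98], 1],
    [[0, 0, 0], [0, 0, -0.98], 1],
    [[0, 0, 0], [0, 0, -0.98], 1],
    [[0, 0, 0], [0, 0, -0.98], 1],
    [[0, 0, 0], [0, 0, -0.98], 1]
  ]
}}

```text
clock: 0.52
tcp_pos: [0.2632, 0.6213, 0.2308]
orientation: [-0.0, 0.002, 1.0, -0.0]
wrist_force: [-0.5, -0.1, -0.2]
finger_gap: 0.0257
grasp_force: 0.0
```

>>> {"name": "servo_tool", "arguments": {
  "increments": [
    [[-0.3, -0.8, 0], [0, 0, 0], 1],
    [[-0.3, -0.8, 0], [0, 0, 0], 1],
    [[-0.3, -0.8, 0], [0, 0, 0], 1],
    [[-0.3, -0.8, 0], [0, 0, 0], 1],
    [[-0.3, -0.8, 0], [0, 0, 0], 1],
    [[-0.3, -0.8, 0], [0, 0, 0], 1],
    [[-0.3, -0.8, 0], [0, 0, 0], 1],
    [[-0.3, -0.8, 0], [0, 0, 0], 1],
    [[-0.3, -0.8, 0], [0, 0, 0], 1],
    [[-0.3, -0.8, 0], [0, 0, 0], 1],
    [[-0.3, -0.8, 0], [0, 0, 0], 1],
    [[-0.3, -0.8, 0], [0, 0, 0], 1],
    [[-0.3, -0.8, 0], [0, 0, 0], 1],
    [[-0.3, -0.8, 0], [0, 0, 0], 1],
    [[-0.3, -0.8, 0], [0, 0, 0], 1],
    [[-0.3, -0.8, 0], [0, 0, 0], 1],
    [[-0.3, -0.8, 0], [0, 0, 0], 1],
    [[-0.3, -0.8, 0], [0, 0, 0], 1],
    [[0, 0, 0], [0, 0, 0], 1],
    [[0, 0, 0], [0, 0, 0], 1]
  ]
}}

```text
clock: 2.18
tcp_pos: [0.4744, 0.0416, 0.231]
orientation: [-0.0, 0.007, 1.0, -0.0]
wrist_force: [-0.5, 1.4, -0.1]
finger_gap: 0.0
grasp_force: 0.0
```

```bash
python3 - <<'E'
import pickle,cv2
from h import *
from cell import manip
Q,yaw=pickle.load(open("q.pkl","rb"));s=manip.get_state()
print(s["tcp_pos"],s["clock"],s["wrist_force"]);p=Q["mfl"];print(go(s,[p[0],p[1],.06],yaw))
cv2.imwrite("pics/w1.png",manip.grab_frame("wrist")["image"][:,:,::-1])
E
```

```text
[0.47444953 0.04164009 0.23104744] 2.1833 [-0.52914488  1.38212705 -0.10298   ]
(array([-0.87, -0.61,  4.28]), array([-0.01, -0.01, -0.05]))
```

View pics/w1.png

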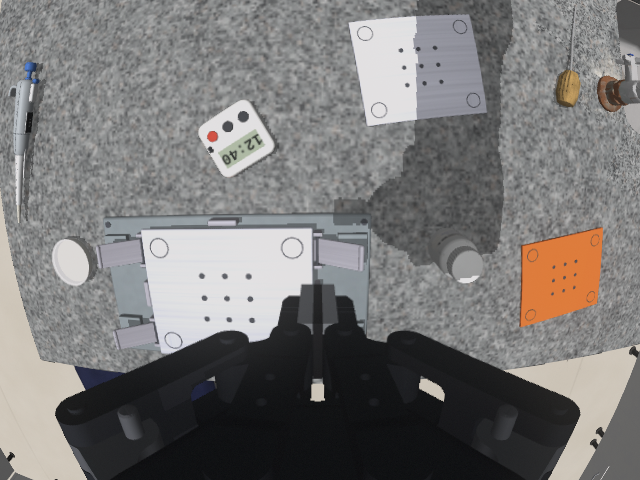

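The wrist view shows the plate below, with front rings at px (292,248) and (159,248), tongues clear at both sides, the bottle at (460,260) and the shut fingers narrow. I move above the front-left ring.

>>> {"name": "servo_tool", "arguments": {
  "increments": [
    [[-0.3, -0.2, 0.8], [0, 0, 0], 1],
    [[-0.3, -0.2, 0.8], [0, 0, 0], 1],
    [[-0.27, -0.21, 0.8], [0, 0, 0], 1],
    [[0, 0, 0.8], [0, 0, 0], 1],
    [[0, 0, 0.8], [0, 0, 0], 1],
    [[0, 0, 0.28], [0, 0, 0], 1],
    [[0, 0, 0], [0, 0, 0], 1],
    [[0, 0, 0], [0, 0, 0], 1]
  ]
}}

```text
clock: 2.9
tcp_pos: [0.5083, 0.0204, 0.0598]
orientation: [-0.001, 0.003, 1.0, 0.0]
wrist_force: [1.0, -0.8, 0.3]
finger_gap: 0.0001
grasp_force: 0.0
```

>>> {"name": "servo_tool", "arguments": {
  "increments": [
    [[0, 0, 0.3], [0, 0, 0], 1],
    [[0, 0, 0.3], [0, 0, 0], 1],
    [[0, 0, 0.15], [0, 0, 0], 1],
    [[0, 0, 0.1], [0, 0, 0], 1],
    [[0, 0, 0], [0, 0, 0], 1],
    [[0, 0, 0], [0, 0, 0], 1]
  ]
}}

```text
clock: 3.4
tcp_pos: [0.5092, 0.0192, 0.0268]
orientation: [0.0, 0.004, 1.0, 0.0]
wrist_force: [0.1, 0.1, -0.0]
finger_gap: -0.0004
grasp_force: 0.0
```

>>> {"name": "servo_tool", "arguments": {
  "increments": [
    [[0, 0, 0.04], [0, 0, 0], 1],
    [[0, 0, 0.04], [0, 0, 0], 1],
    [[0, 0, 0], [0, 0, 0], 1],
    [[0, 0, 0], [0, 0, 0], 1]
  ]
}}

```text
clock: 3.73
tcp_pos: [0.5093, 0.0191, 0.0232]
orientation: [0.0, 0.004, 1.0, 0.0]
wrist_force: [-0.5, 1.4, 4.1]
finger_gap: -0.0003
grasp_force: 2.1
```

>>> {"name": "servo_tool", "arguments": {
  "increments": [
    [[0, 0, 0.04], [0, 0, 0], 1],
    [[0, 0, 0], [0, 0, 0], 1],
    [[0, 0, 0], [0, 0, 0], 1]
  ]
}}

```text
clock: 3.98
tcp_pos: [0.5093, 0.0191, 0.022]
orientation: [0.001, 0.004, 1.0, 0.0]
wrist_force: [-1.6, 0.3, 12.5]
finger_gap: 0.0002
grasp_force: 6.1
```

>>> {"name": "servo_tool", "arguments": {
  "increments": [
    [[0, 0, 0.03], [0, 0, 0], 1],
    [[0, 0, 0], [0, 0, 0], 1],
    [[0, 0, 0], [0, 0, 0], 1]
  ]
}}

```text
clock: 4.23
tcp_pos: [0.5093, 0.0191, 0.0216]
orientation: [0.001, 0.004, 1.0, 0.0]
wrist_force: [-4.2, 1.2, 24.2]
finger_gap: 0.0002
grasp_force: 12.2
```

Not clear on its own, so I compare with another corner.

>>> {"name": "servo_tool", "arguments": {
  "increments": [
    [[0, 0, -0.3], [0, 0, 0], 1],
    [[0, 0, -0.6], [0, 0, 0], 1],
    [[-0.9, 0, 0], [0, 0, 0], 1],
    [[-0.9, 0, 0], [0, 0, 0], 1],
    [[-0.95, -0.06, 0], [0, 0, 0], 1],
    [[0, 0, 0.3], [0, 0, 0], 1],
    [[0, 0, 0.3], [0, 0, 0], 1],
    [[0, 0, 0.12], [0, 0, 0], 1],
    [[0, 0, 0], [0, 0, 0], 1],
    [[0, 0, 0], [0, 0, 0], 1]
  ]
}}

```text
clock: 5.07
tcp_pos: [0.6169, 0.0155, 0.0266]
orientation: [-0.001, 0.004, 1.0, -0.0]
wrist_force: [-0.7, 0.2, 0.5]
finger_gap: 0.0001
grasp_force: 0.0
```

>>> {"name": "servo_tool", "arguments": {
  "increments": [
    [[0, 0, 0.03], [0, 0, 0], 1],
    [[0, 0, 0], [0, 0, 0], 1],
    [[0, 0, 0], [0, 0, 0], 1]
  ]
}}

```text
clock: 5.32
tcp_pos: [0.6172, 0.0155, 0.0262]
orientation: [-0.001, 0.004, 1.0, -0.0]
wrist_force: [-2.5, -0.6, 5.9]
finger_gap: 0.0002
grasp_force: 3.1
```

>>> {"name": "servo_tool", "arguments": {
  "increments": [
    [[0, 0, 0.03], [0, 0, 0], 1],
    [[0, 0, 0], [0, 0, 0], 1],
    [[0, 0, 0], [0, 0, 0], 1]
  ]
}}

```text
clock: 5.57
tcp_pos: [0.6172, 0.0155, 0.026]
orientation: [-0.001, 0.004, 1.0, -0.0]
wrist_force: [-7.7, -0.2, 17.9]
finger_gap: -0.0003
grasp_force: 9.1
```

>>> {"name": "servo_tool", "arguments": {
  "increments": [
    [[0, 0, 0.03], [0, 0, 0], 1],
    [[0, 0, 0], [0, 0, 0], 1],
    [[0, 0, 0], [0, 0, 0], 1]
  ]
}}

```text
clock: 5.82
tcp_pos: [0.6173, 0.0155, 0.0259]
orientation: [-0.001, 0.004, 1.0, 0.0]
wrist_force: [-9.5, 0.3, 28.9]
finger_gap: 0.0002
grasp_force: 15.0
```

The back-left corner is stiff at 26 mm, whereas the front-left sank 4.4 mm to 21.6 mm. Front left is the rocking corner, so I go to its tongue.

>>> {"name": "servo_tool", "arguments": {
  "increments": [
    [[0, 0, -0.6], [0, 0, 0], 1],
    [[0, 0, -0.7], [0, 0, 0], 1],
    [[0, 0, -0.6], [0, 0, 0], 1],
    [[0.8, 0.5, 0], [0, 0, 0], 1],
    [[0.8, 0.5, 0], [0, 0, 0], 1],
    [[0.8, 0.5, 0], [0, 0, 0], 1],
    [[0.16, 0.05, 0], [0, 0, 0], 1],
    [[0, 0, 0], [0, 0, 0], 1],
    [[0, 0, 0], [0, 0, 0], 1],
    [[0, 0, 0], [0, 0, 0], 1]
  ]
}}

```text
clock: 6.65
tcp_pos: [0.5179, 0.0777, 0.0997]
orientation: [0.0, 0.005, 1.0, -0.0]
wrist_force: [0.4, 0.0, -0.9]
finger_gap: 0.0002
grasp_force: 0.0
```

```bash
python3 - <<'E'
import pickle,cv2
from h import *
from cell import manip
Q,yaw=pickle.load(open("q.pkl","rb"));s=manip.get_state()
p=Q["tfl"];print(s["tcp_pos"],go(s,[p[0],p[1],.05],yaw))
g=manip.grab_frame("side")["image"][190:330,250:450]
cv2.imwrite("pics/s2.png",cv2.resize(g,None,fx=4,fy=4,interpolation=2)[:,:,::-1])
E
```

```text
[0.51787145 0.07773384 0.09972845] (array([ 0.09, -0.03,  1.24]), array([-0.  ,  0.01, -0.01]))
```

View pics/s2.png

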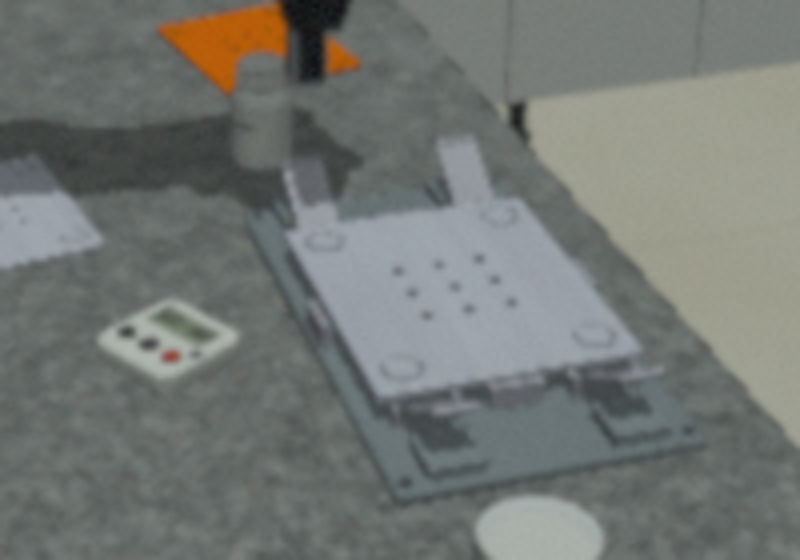

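The side crop shows the plate level, the fingers at (307,70) above the front-left tongue at (310,180) and the bottle standing clear. I press down.

>>> {"name": "servo_tool", "arguments": {
  "increments": [
    [[0.09, -0.03, 0.5], [0, 0, 0], 1],
    [[0, 0, 0.5], [0, 0, 0], 1],
    [[0, 0, 0.2], [0, 0, 0], 1],
    [[0, 0, 0.1], [0, 0, 0], 1],
    [[0, 0, 0.1], [0, 0, 0], 1],
    [[0, 0, 0.1], [0, 0, 0], 1],
    [[0, 0, 0.1], [0, 0, 0], 1],
    [[0, 0, 0.1], [0, 0, 0], 1],
    [[0, 0, 0.1], [0, 0, 0], 1],
    [[0, 0, 0.1], [0, 0, 0], 1],
    [[0, 0, 0.07], [0, 0, 0], 1],
    [[0, 0, 0], [0, 0, 0], 1],
    [[0, 0, 0], [0, 0, 0], 1]
  ]
}}

```text
clock: 7.78
tcp_pos: [0.5128, 0.0769, 0.0205]
orientation: [-0.001, 0.004, 1.0, -0.0]
wrist_force: [0.4, 0.2, 0.0]
finger_gap: -0.0002
grasp_force: 0.0
```

>>> {"name": "servo_tool", "arguments": {
  "increments": [
    [[0, 0, 0.04], [0, 0, 0], 1],
    [[0, 0, 0.03], [0, 0, 0], 1],
    [[0, 0, 0], [0, 0, 0], 1],
    [[0, 0, 0], [0, 0, 0], 1]
  ]
}}

```text
clock: 8.12
tcp_pos: [0.513, 0.0769, 0.0187]
orientation: [-0.0, 0.005, 1.0, -0.0]
wrist_force: [-3.3, -0.5, 11.4]
finger_gap: 0.0002
grasp_force: 5.8
```

>>> {"name": "servo_tool", "arguments": {
  "increments": [
    [[0, 0, 0.03], [0, 0, 0], 1],
    [[0, 0, 0.02], [0, 0, 0], 1],
    [[0, 0, 0], [0, 0, 0], 1],
    [[0, 0, 0], [0, 0, 0], 1]
  ]
}}

```text
clock: 8.45
tcp_pos: [0.5131, 0.0769, 0.018]
orientation: [0.0, 0.005, 1.0, 0.0]
wrist_force: [-7.4, -0.1, 31.8]
finger_gap: 0.0001
grasp_force: 16.0
```

>>> {"name": "servo_tool", "arguments": {
  "increments": [
    [[0, 0, -0.3], [0, 0, 0], 1],
    [[0, 0, -0.7], [0, 0, 0], 1],
    [[0, 0, -0.9], [0, 0, 0], 1],
    [[0, 0, -0.9], [0, 0, 0], 1],
    [[0, 0, -0.9], [0, 0, 0], 1],
    [[0, 0, -0.9], [0, 0, 0], 1],
    [[0, 0, 0], [0, 0, 0], 1],
    [[0, 0, 0], [0, 0, 0], 1],
    [[0, 0, 0], [0, 0, 0], 1]
  ]
}}

```text
clock: 9.2
tcp_pos: [0.5128, 0.0771, 0.1997]
orientation: [-0.0, 0.004, 1.0, -0.0]
wrist_force: [-0.6, 0.0, -0.1]
finger_gap: -0.0001
grasp_force: 0.0
```

```bash
python3 - <<'E'
import cv2
from cell import manip
print(manip.get_state()["wrist_force"])
g=manip.grab_frame("side")["image"][190:330,250:450]
cv2.imwrite("pics/s3.png",cv2.resize(g,None,fx=4,fy=4,interpolation=2)[:,:,::-1])
E
```

```text
[-0.56999978  0.01838663 -0.09739221]
```

View pics/s3.png

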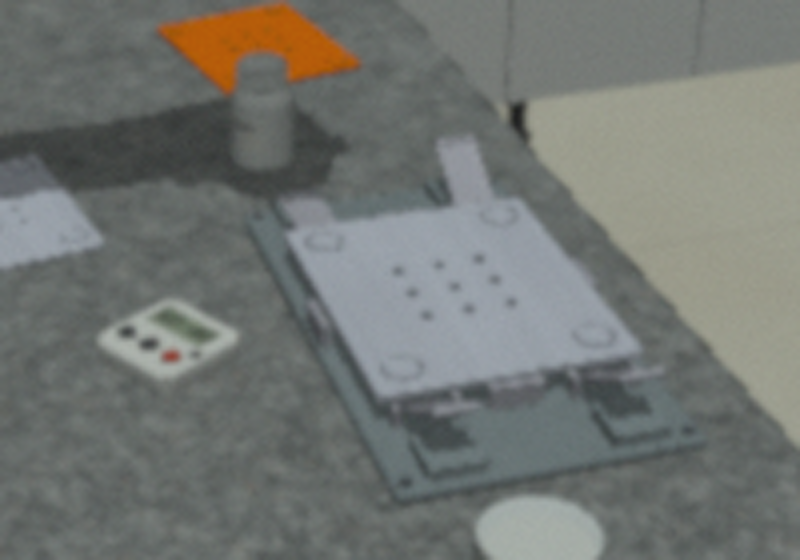

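The front-left tongue at (308,212) lies flat and the other three are still up. The plate, timer, bottle and dish have not moved, and the robot is clear.

```bash
python3 -c "
from cell import manip
print(manip.job_done())"
```

```text
the job is handed in; nothing more can be done
None
```

The front-left corner was the one that gave (it sank about 4 mm; back left was stiff, and the two right corners were not pressed), so I pressed its tongue flat, left the other three up, and handed the job in.

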